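# Clamp a sample-tube rack with a squeeze-release carriage

### The arm

A 7-joint arm with a two-finger parallel gripper is mounted at the origin on the work surface. World frame = base frame: x ahead of the robot, y to its left, z up, the work surface at z = 0. Lengths are in mm, angles in rad, forces in N, time in s.
With the tool pointing down it reaches from about 400 to 925 mm from the base axis. Payload 4.1 kg.
Tool frame: the origin (TCP) lies midway between the tips of the shut fingers; the grasp point (between the pads) lies 19 mm behind it; z points along the fingers, y is the line along which they close (so a half turn about z gives the same grasp; the last joint's range is limited). The gripper opens to 85 mm and grips with 20 to 120 N. Pads are 22 mm wide; open, the fingers measure 114 mm over their backs; the gripper's body (76 mm by 85 mm) begins 54 mm behind the grasp point. The pads swing forward as they close: fully open they stand 13 mm farther back than shut.
Start: joints at [-1.343, 0.398, 0.045, 1.537, -0.019, 1.207, -0.051], TCP at [208.639, 615.641, 231.347] pointing down, gripper open.
Joint ranges: [-2.82, 2.82], [-0.49, 2.23], [-1.37, 1.46], [0, 2.46], [-1.36, 4.5], [0.23, 2], [-2.94, 2.94]. Speed limits (rad/s): [2.57, 2.57, 3.14, 3.14, 3.14, 3.14, 3.14].

### API

Orientations are given as a 3x3 rotation matrix whose columns are the frame's x, y, z axes.
In Python, from plant import manip, vision gives the robot as it stands. The module is installed in compiled form; this text tells all that it offers.
- The arm moves only by the tool apply_moves, never from a script. Its argument "motion" is a list of rows, each an object of numbers: "x", "y", "z": the shift along the tool's x, y, z in m; "roll": the turn about the tool's z in rad; "gripper": the opening, from 0 (shut) to 1 (fully open). A call has 1 to 12 rows; each row is the pose to reach, as a shift and turn from the pose commanded when the call began, along the tool's axes at that moment; what a row does not reach only later rows make up. A row lasts 1/12 s, in which the tool goes at most 41.7 mm and 7.16 degrees, less where a joint would pass 70% of its speed; a pose out of reach is approached as far as the arm can. A call with a gripper value outside its range is refused whole. The fingers move at their own pace and stop on an object; "newtons" is the grip in N (left out, the last holds). Time passes only in rows, so rows that repeat a pose let the fingers close. It gives the time, the measured TCP pose, the force, the opening and the grip force at its end, in the units of the state.
- manip.state(): the state, without advancing time (a new reading comes with each control period).
- vision.get_image(name): name is "scene" or "top" or "wrist"; returns a dict with "color" (480x640x3 uint8, blue, green, red), "fovy" (degrees; the focal length in pixels is half the picture's height over the tangent of half this angle, whatever the lens; pixels are square), "cx", "cy" (the principal point, pixels), "k1" (the pictures are not rectified: a ray, as slopes to the right and down, at radius r is drawn at 1 + k1 r^2 times it, then the intrinsics apply), "xyz" and "orientation" of the camera in the world; the wrist camera has in their place "tool_from_camera" (4x4, takes a point from camera to tool coordinates, whose origin is the TCP and whose axes are the flange's). Camera axes: x right, y up, looking along -z (the intrinsics and any distortion apply to the point x, -y, -z); pixel columns grow to the right and rows downward; lengths in mm; the calibration is good to about 2 mm. A picture is of the moment at which its call begins: read the wrist's pose just before it. There is no depth.
- manip.job_done(): hands the job in; it is judged then, once.
The state is a dict: "t": time; "joint_positions": joint angles; "qd": joint speeds; "tau": joint torques, N m; "ee_pos": TCP position; "ee_rot": TCP orientation; "ft_force": force on the tool from outside, world axes, zero at the start; "wrist_torque": the same for the moment, N m; "gripper_width": finger opening in mm; "grip_force": force on a finger pad.
Only numpy, scipy, OpenCV 4.12 (cv2) and the standard library are available. Lean on these libraries where they do the work, as an engineer would, in place of code of your own. Each camera call takes 0.05 s, during which the arm holds its last target. There are 200 camera calls.

### The job

Clamp the rack of red-capped sample tubes in its blue holding bed. Pinch the yellow release lever towards the black post and keep it squeezed while you slide the carriage along, so that its sprung red pad pushes the rack right home against the grey end stop and is itself pressed in by 20 to 26 mm of its 30 mm (it must never bottom out or ram the rack); then let go, so that the lever springs back with its pawl locked in a notch and the rack stays clamped. Never drag the carriage with its pawl caught in the teeth, and leave the jar, the carton and the timer alone.

Things in the scene. Friction and masses are not known exactly. Their poses are not given: they have to be found in the camera images.
- bed: Blue bed fixed to the bench, 150 mm (x) by 400 mm (y), 12 mm thick; origin on the bench surface, on the channel's centre line; z up. Guide strips (inner faces at x = -33 and +33 mm, 34 mm high) form a channel along y. The carriage slides to +y. A grey end stop, 64 mm wide, 52 mm high, crosses the channel: its inner face lies anywhere from y = 140 to 170 mm and is not reported
- first_notch (a point): Mouth of the first notch, fixed on the bed, at bed x = 40.5, y = -130, 59 mm above the bench; axes as the bed's. Here the dark toothed bar begins: 68 mm high, on the bed's x = 40 to 58 mm, y = -148 to +22 mm, steel teeth on its inner side, a notch every 8 mm along y, 5.5 mm wide for a pawl 3.5 mm wide
- carriage (a joint): Carriage position along the bed's +y, in m: 0 = latched in the first notch, where it starts and grip is at y = -130 mm of the bed; greatest 0.135. Notches at every multiple of 0.008 m (1 mm play either way). With the pawl free it resists sliding with about 1 N plus 60 N per m/s; with the pawl in a notch it is blocked
- grip (a point): Point on the carriage (at bed x = 0, 112 mm above the bench) in the middle of the squeezed pair of post and lever; axes as the bed's. The fixed black post, 8 mm thick, top 130 mm above the bench, has its outer face at x = -20 mm from here, y = -25 to +15 mm; there a 20 mm rib juts outward, for a finger to push on. Pinch from above, fingers closing along x: 55 mm over both at rest, 40 mm squeezed
- lever_face (a point): Point on the outer face of the yellow lever plate (8 mm thick, top about 130 mm high, same width and rib as the post), opposite the post on the bed's +x side, about 112 mm above the bench. At rest the plate leans outward and this point is about 35 mm in x from grip; fully squeezed it is upright and 20 mm from it. Pivot 26 mm above the bench
- lever (a joint): Release lever angle in rad: 0 = at rest with the pawl fully in a notch; 0.175 = fully squeezed towards the post. The pawl is clear of the teeth above about 0.12; lying on top of a tooth it reads about 0.1. Sprung outwards: 3 N at grip height to start it moving, 5 N fully squeezed
- pad_face (a point): Middle of the front face of the sprung red pad (56 mm wide, 50 mm high) on the carriage; axes as the bed's. In y it is 75 mm ahead of grip when free, 45 mm at the end of its 30 mm travel. Spring: 3 N at first, 0.3 N more per mm, 12 N at the end. When let go it pushes the carriage back until the pawl falls into a notch, up to 8 mm plus what slips before the pawl is out
- rack: White rack with 12 red-capped tubes, 62 mm wide (x), 130 mm long (y), 99 mm high to the caps, about 0.3 kg, loose in the channel of the bed (2 mm play each side); origin at the centre of its underside, y along the bed's. It starts short of the end stop and slides with about 1 to 3 N
- specimen_jar: Bystander: jar with a red cap, 60 mm across, 70 mm high; origin at the centre of its underside
- tube_carton: Bystander: open white carton with yellow labels and red caps in it, 90 x 120 x 72 mm; origin at the centre of its underside
- timer: Bystander: flat grey timer, 60 x 75 x 22 mm; origin at the centre of its underside
Not all that is in view belongs to the job. Leave any purple look-alike of the rack alone.

How it is judged:
By the outcome, as a careful person would: the job done as asked, in the order asked, and still so for the second after the job is handed in, with the robot touching nothing.
It also fails if it takes over 58 s, if anything falls off the work surface, if the arm or the gripper's body presses on something with over 40 N, if the wrist force passes 120 N, or if a joint passes its speed limit or range.

## Working session

There is one attempt and no reset: what is moved stays moved. The work goes in short steps, Python scripts to look and compute and a tool call to move; the robot and the scene stay as the last step left them, time stands still between calls to the robot, and variables do not carry over. Pictures are saved under pics/ and viewed, at most 10 in all, crops included, and the job is handed in when it is done.

Besides the shell and the picture viewer there is one more tool, called after "Call:" as a command line: name --argument value ..., lists and objects as JSON in quotes. apply_moves: Moves the arm, as the interface text tells. Its arguments: {"type":"object","properties":{"motion":{"type":"array"},"newtons":{"type":"number"}},"required":["motion"]}

```bash
mkdir -p pics
cat > h.py <<'E'
import numpy as np, cv2
from plant import manip, vision
def grab(n,f):
    s=manip.state(); im=vision.get_image(n); cv2.imwrite('pics/'+f+'.png',im['color'])
    d={k:v for k,v in im.items() if k!='color'}
    if n=='wrist':
        T=np.array(im['tool_from_camera']); R=np.array(s['ee_rot']).reshape(3,3)
        d['orientation']=R@T[:3,:3]; d['xyz']=R@T[:3,3]+np.array(s['ee_pos'])
    np.save('pics/'+f+'.npy',d,allow_pickle=True); return im['color'],d
def load(f): return cv2.imread('pics/'+f+'.png'),np.load('pics/'+f+'.npy',allow_pickle=True).item()
def ray(d,u,v):
    f=240/np.tan(np.radians(d['fovy'])/2); k=d['k1']
    K=np.array([[f,0,d['cx']],[0,f,d['cy']],[0,0,1.]])
    a,b=cv2.undistortPoints(np.array([[[u,v]]],float),K,np.array([k,0,0,0.]))[0,0]
    return np.array(d['xyz']).ravel(),np.array(d['orientation']).reshape(3,3)@np.array([a,-b,-1.])
def plane(d,u,v,z):
    o,r=ray(d,u,v); return o+r*(z-o[2])/r[2]
def proj(d,p):
    f=240/np.tan(np.radians(d['fovy'])/2)
    c=np.array(d['orientation']).reshape(3,3).T@(np.array(p,float)-np.array(d['xyz']).ravel())
    a,b=c[0]/-c[2],-c[1]/-c[2]; s=1+d['k1']*(a*a+b*b); return np.array([d['cx']+f*a*s,d['cy']+f*b*s])
E
python3 - <<'E'
from h import *
print(manip.state())
for n in ['scene','top']:
    im,d=grab(n,n+'1'); print(d)
E
```

```text
{'t': 0.0, 'joint_positions': array([-1.34298913,  0.39919207,  0.04503263,  1.53785392, -0.01867364,
        1.20687223, -0.05070701]), 'qd': array([-0.00088035,  0.00250203, -0.00040361, -0.00211316, -0.00114261,
       -0.00108292,  0.0005461 ]), 'tau': array([-3.05896656e-04, -4.75134730e+01,  1.36459049e+00, -2.54218984e+01,
        1.16111955e-02,  9.53609560e-03,  6.27170849e-06]), 'ee_pos': array([208.45248888, 615.02205385, 230.27498479]), 'ee_rot': array([[-9.47109418e-01,  3.20910481e-01, -4.60890682e-04],
       [ 3.20910774e-01,  9.47107628e-01, -1.84814846e-03],
       [-1.56577130e-04, -1.89830359e-03, -9.99998186e-01]]), 'ft_force': array([0.15449818, 0.09875583, 0.18095658]), 'wrist_torque': array([ 0.06025213,  0.03283172, -0.01681173]), 'grip_force': 0.0, 'gripper_width': 85.46424244171769}
{'fovy': 43.736989691603554, 'cx': 313.1693375620875, 'cy': 243.919625978754, 'k1': 0.011170870931923683, 'xyz': array([1191.6635482 , -241.83283759,  570.56793732]), 'orientation': array([[ 0.337818  , -0.54039301,  0.77061949],
       [ 0.94118271,  0.20034927, -0.27209423],
       [-0.00735523,  0.81721207,  0.57629015]])}
{'fovy': 45.07158207265261, 'cx': 323.04983255935576, 'cy': 237.35959234049918, 'k1': -0.13607029573533275, 'xyz': array([ 464.4751776 ,   -3.43593003, 1044.90352397]), 'orientation': array([[-0.00629478,  0.99046787, -0.13760008],
       [-0.99997298, -0.00571248,  0.00462629],
       [ 0.00379615,  0.13762549,  0.99047706]])}
```

View pics/top1.png

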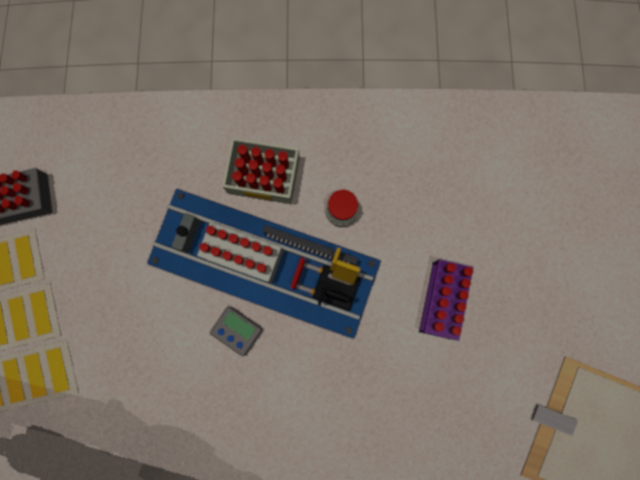

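View pics/scene1.png

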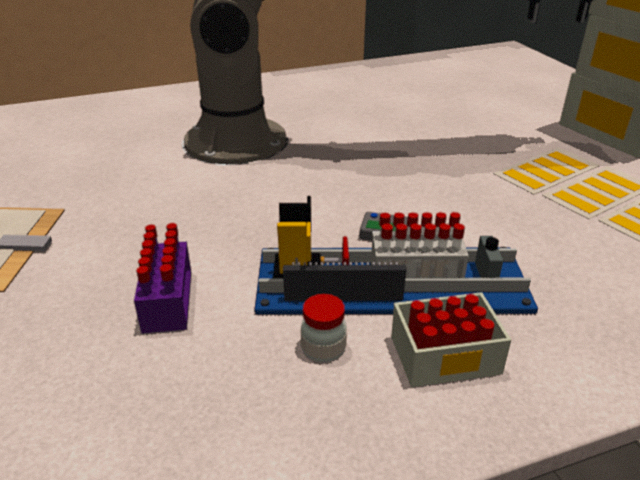

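Top view: the bed spans (178,190)-(380,262)-(355,337)-(148,263). The carriage, with its yellow lever at (345,268), is at the right end. The white rack is at (238,250), the stop at (185,232), the jar at (343,207), the carton at (262,172) and the timer at (237,330).
Rack candidates: the white one at (238,250) in the blue channel, the purple look-alike at (447,300), and the dark one at (15,195). Only the white one lies in the bed, so that is the one meant.

```bash
cat > bed.py <<'E'
from h import *
from scipy.optimize import least_squares
im,d=load('top1')
h=cv2.cvtColor(im,cv2.COLOR_BGR2HSV); m=cv2.inRange(h,(100,150,50),(118,255,255))
m=cv2.morphologyEx(m,cv2.MORPH_OPEN,np.ones((3,3)))
n,l,st,_=cv2.connectedComponentsWithStats(m)
m2=np.isin(l,[i for i in range(1,n) if st[i,4]>300]).astype(np.uint8)
pts=cv2.convexHull(np.vstack([c.reshape(-1,2) for c in cv2.findContours(m2,0,1)[0]])).reshape(-1,2)
P=np.array([plane(d,u,v,12)[:2] for u,v in pts],np.float32)
r=cv2.minAreaRect(P); print(r)
B=cv2.boxPoints(r); print(B.round(1),[proj(d,[*b,12]).round(1).tolist() for b in B])
L=max([(B[(i+1)%4]-B[i]) for i in range(4)],key=np.linalg.norm); y=L/np.linalg.norm(L); y=y*np.sign(y[1])
yaw=np.arctan2(-y[0],y[1]); print('yaw',yaw)
R=np.array([[np.cos(yaw),-np.sin(yaw)],[np.sin(yaw),np.cos(yaw)]]); c=np.array(r[0])
def W(x,y,z): return [*(c+R@[x,y]),z]
F={'grip':(0,-130,112),'lever':(35,-130,112),'posttop':(-20,-130,130),'levertop':(37,-130,130),'c1':(75,200,12),'c2':(75,-200,12),'c3':(-75,-200,12),'c4':(-75,200,12),'bar0':(40,-148,68),'bar1':(40,22,68)}
for n in ['top1','scene1']:
    im,d=load(n)
    for k,p in F.items():
        q=proj(d,W(*p)); cv2.circle(im,tuple(int(a) for a in q.round()),1,(0,255,0),-1)
        if n=='top1': print(k,np.round(W(*p),1))
    x0,y0=(140,170) if n=='top1' else (240,180)
    cv2.imwrite('pics/o_%s.png'%n,cv2.resize(im[y0:y0+180,x0:x0+300],None,fx=2.6,fy=2.6,interpolation=cv2.INTER_CUBIC))
a=cv2.imread('pics/o_top1.png');b=cv2.imread('pics/o_scene1.png')
cv2.imwrite('pics/o.png',cv2.resize(np.vstack([a,b]),(500,600)))
E
python3 bed.py
```

```text
((564.1414794921875, 100.61797332763672), (393.2169189453125, 143.9831085205078), 70.10601043701172)
[[ 429.5  -59.8]
 [ 564.9 -108.8]
 [ 698.7  261. ]
 [ 563.3  310. ]] [[352.8, 337.1], [379.1, 260.8], [176.5, 189.4], [147.7, 262.7]]
yaw -0.34721553
grip [519.9 -21.6 112. ]
lever [552.8 -33.5 112. ]
posttop [501.1 -14.8 130. ]
levertop [554.7 -34.2 130. ]
c1 [702.7 263.2  12. ]
c2 [ 566.6 -113.    12. ]
c3 [425.6 -61.9  12. ]
c4 [561.7 314.2  12. ]
bar0 [551.4 -52.2  68. ]
bar1 [609.2 107.7  68. ]
```

View pics/o.png

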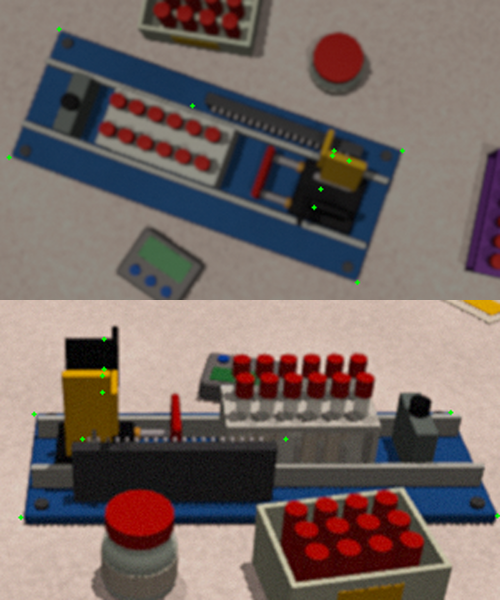

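The crop confirms the white rack in the blue channel. My bed origin looks about 6 mm off along y, since the plate need not be symmetric about it. I'll move over the carriage and measure it closely with the wrist camera.

Call:
apply_moves --motion '[{"x":-0.027,"y":-0.028,"z":-0.005,"roll":0.12},{"x":-0.054,"y":-0.056,"z":-0.01,"roll":0.24},{"x":-0.081,"y":-0.084,"z":-0.015,"roll":0.36},{"x":-0.108,"y":-0.112,"z":-0.02,"roll":0.48},{"x":-0.135,"y":-0.14,"z":-0.025,"roll":0.6},{"x":-0.162,"y":-0.168,"z":-0.03,"roll":0.72},{"x":-0.189,"y":-0.196,"z":-0.03,"roll":0.84},{"x":-0.216,"y":-0.224,"z":-0.03,"roll":0.96},{"x":-0.243,"y":-0.252,"z":-0.03,"roll":1.08},{"x":-0.27,"y":-0.28,"z":-0.03,"roll":1.2},{"x":-0.297,"y":-0.308,"z":-0.03,"roll":1.32},{"x":-0.324,"y":-0.336,"z":-0.03,"roll":1.44}]'

```text
invalid input at $.motion[0]: expected keys x, y, z, roll, gripper
```

Run:
```python
from h import *
s=manip.state(); print(s['ee_pos'],s['ee_rot'],s['joint_positions'])
im,d=grab('wrist','w1'); print(d['tool_from_camera'],d['fovy'],d['k1'])
R=np.array(s['ee_rot']); dw=np.array([512,-20,262])-s['ee_pos']; print('tool shift',R.T@dw)
```

```text
[208.42462666 615.07909081 230.34299708] [[-9.47131522e-01  3.20845258e-01 -4.48778977e-04]
 [ 3.20845546e-01  9.47129957e-01 -1.72654400e-03]
 [-1.28901443e-04 -1.77925299e-03 -9.99998409e-01]] [-1.34303586  0.3991541   0.04502328  1.53775575 -0.01869019  1.20688783
 -0.05068926]
[[-3.65613921e-04  9.57138680e-01  2.89629787e-01  7.46889414e+01]
 [ 9.99999933e-01  3.43199444e-04  1.28178923e-04  5.46447265e-01]
 [ 2.32842232e-05  2.89629814e-01 -9.57138741e-01 -1.41471691e+02]
 [ 0.00000000e+00  0.00000000e+00  0.00000000e+00  1.00000000e+00]] 70.22266667851196 -0.033907674515151684
tool shift [-491.29218327 -504.15803878  -30.6966988 ]
```

Call:
apply_moves --motion '[{"x":-0.027,"y":-0.028,"z":-0.005,"roll":0.12,"gripper":1},{"x":-0.054,"y":-0.056,"z":-0.01,"roll":0.24,"gripper":1},{"x":-0.081,"y":-0.084,"z":-0.015,"roll":0.36,"gripper":1},{"x":-0.108,"y":-0.112,"z":-0.02,"roll":0.48,"gripper":1},{"x":-0.135,"y":-0.14,"z":-0.025,"roll":0.6,"gripper":1},{"x":-0.162,"y":-0.168,"z":-0.03,"roll":0.72,"gripper":1},{"x":-0.189,"y":-0.196,"z":-0.03,"roll":0.84,"gripper":1},{"x":-0.216,"y":-0.224,"z":-0.03,"roll":0.96,"gripper":1},{"x":-0.243,"y":-0.252,"z":-0.03,"roll":1.08,"gripper":1},{"x":-0.27,"y":-0.28,"z":-0.03,"roll":1.2,"gripper":1},{"x":-0.297,"y":-0.308,"z":-0.03,"roll":1.32,"gripper":1},{"x":-0.324,"y":-0.336,"z":-0.03,"roll":1.44,"gripper":1}]'

```text
t: 1.15
ee_pos: [407.9, 191.5, 261.3]
ee_rot: [[0.2, 0.98, -0.0], [0.98, -0.2, 0.001], [0.001, -0.0, -1.0]]
ft_force: [-0.2, 0.7, -0.2]
gripper_width: 85.3
grip_force: 0.0
```

Run:
```python
from h import *
s=manip.state(); print(s['ee_pos'],s['ee_rot'],s['joint_positions'])
R=np.array(s['ee_rot']); dw=np.array([512,-20,262])-s['ee_pos']; print('tool shift',R.T@dw, np.degrees(np.arctan2(R[1,1],R[0,1])))
```

```text
[407.89198199 191.48355823 261.28495905] [[ 2.00306316e-01  9.79733320e-01 -3.37984272e-05]
 [ 9.79733111e-01 -2.00306250e-01  6.61073626e-04]
 [ 6.40905822e-04 -1.65530661e-04 -9.99999781e-01]] [-1.00204539  0.00338216  0.47267423  1.95528407 -0.0022981   1.18299352
 -0.73017555]
tool shift [-186.34349267  144.3594543    -0.85836568] -11.55486843567365
```

Call:
apply_moves --motion '[{"x":-0.03,"y":0.024,"z":0,"roll":0.03,"gripper":1},{"x":-0.06,"y":0.048,"z":0,"roll":0.06,"gripper":1},{"x":-0.09,"y":0.072,"z":0,"roll":0.09,"gripper":1},{"x":-0.12,"y":0.096,"z":0,"roll":0.12,"gripper":1},{"x":-0.15,"y":0.12,"z":0,"roll":0.146,"gripper":1},{"x":-0.186,"y":0.144,"z":0,"roll":0.146,"gripper":1},{"x":-0.186,"y":0.144,"z":0,"roll":0.146,"gripper":1},{"x":-0.186,"y":0.144,"z":0,"roll":0.146,"gripper":1}]'

```text
t: 1.82
ee_pos: [512.8, -20.3, 261.2]
ee_rot: [[0.341, 0.94, -0.0], [0.94, -0.341, -0.001], [-0.001, 0.0, -1.0]]
ft_force: [-0.3, 1.2, -1.0]
gripper_width: 85.5
grip_force: 0.0
```

Run:
```python
from h import *
s=manip.state(); print(s['ee_pos'],s['ee_rot'],s['joint_positions'],s['qd'].round(3))
grab('wrist','w2')
```

```text
[512.80831152 -20.34350976 261.18056743] [[ 3.41470563e-01  9.39892444e-01 -2.17129416e-04]
 [ 9.39891554e-01 -3.41470544e-01 -1.31671477e-03]
 [-1.31171357e-03  2.45541231e-04 -9.99999110e-01]] [-0.68449862  0.15986888  0.72240223  1.83244004 -0.11214266  1.19111891
 -0.27520659] [-0.047 -0.015 -0.068  0.02  -0.02   0.007 -0.013]
```

View pics/w2.png

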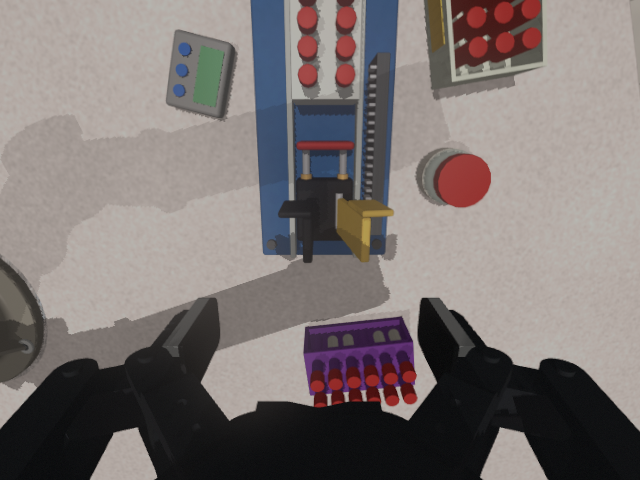

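The wrist view from above is clear, with image up being bed +y. The black post is at (307,230) with its rib at (293,208). The yellow lever is at (357,230) with its rib at (378,210), and the red pad is at (325,146). I'll enlarge this for exact pixels.

Run:
```python
from h import *
im,d=load('w2')
c=cv2.resize(im[135:275,250:410],None,fx=4,fy=4,interpolation=cv2.INTER_CUBIC)
c=cv2.convertScaleAbs(c,alpha=2.2,beta=15)
for i in range(0,160,20): cv2.putText(c,str(250+i),(i*4,10),0,.35,(0,255,0)); cv2.line(c,(i*4,0),(i*4,560),(0,120,0),1)
for i in range(0,140,20): cv2.putText(c,str(135+i),(0,i*4+10),0,.35,(0,255,0)); cv2.line(c,(0,i*4),(640,i*4),(0,120,0),1)
cv2.imwrite('pics/c2.png',c)
```

```text
(no output)
```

View pics/c2.png

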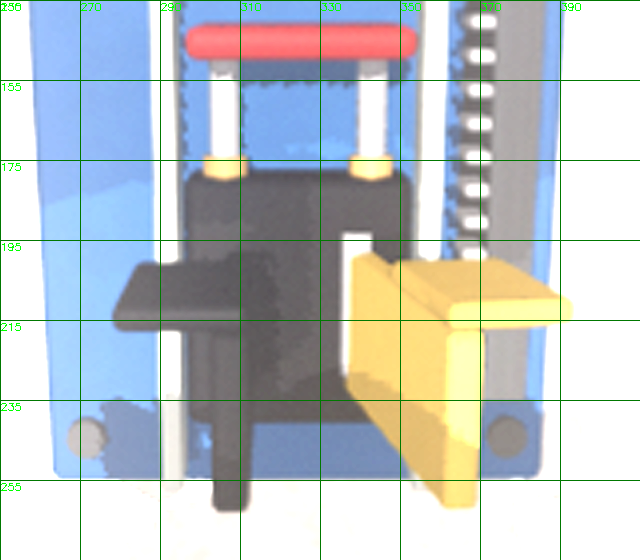

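```bash
cat > m2.py <<'E'
from h import *
im,d=load('w2')
g={'post_out_b':(303.2,262.5,130),'post_in_b':(312,262.5,130),'post_out_t':(303.8,218,130),'prib_tip_b':(278.2,217.5,130),'prib_tip_f':(278.6,213,130),
'lev_in_b':(360.8,261.7,130),'lev_out_b':(369,261.7,130),'lev_out_t':(371,217,130),'lrib_tip_b':(392.5,215.5,130),'lrib_tip_f':(393,210,130),
'bed_bl':(263.7,254.5,12),'bed_br':(385.3,254.5,12),'pad_l':(296.5,145.5,90),'pad_r':(354.5,145.5,90),'rack_l':(292,101,50)}
yaw=np.radians(-19.95)
R=np.array([[np.cos(yaw),-np.sin(yaw)],[np.sin(yaw),np.cos(yaw)]])
for k,(u,v,z) in g.items():
    p=plane(d,u,v,z); print(k,p.round(1),'bed-dir xy',(R.T@p[:2]).round(1))
print('cam',d['xyz'])
# yaw from blue edges in wrist: left edge of bed & right edge
h=cv2.cvtColor(im,cv2.COLOR_BGR2HSV); m=cv2.inRange(h,(100,120,30),(120,255,255))
for side in (0,1):
    P=[]
    for v in range(20,230,4):
        c=np.where(m[v,240:410])[0]
        if len(c): P.append(plane(d,240+(c[0] if side==0 else c[-1]+1),v,12)[:2])
    P=np.array(P,np.float32); l=cv2.fitLine(P,cv2.DIST_HUBER,0,.01,.01).ravel(); a=l[:2]*np.sign(l[1])
    print('edge yaw',np.degrees(np.arctan2(-a[0],a[1])),'bedx',(R.T@l[2:])[0],len(P))
E
python3 m2.py
```

```text
post_out_b [489.7 -43.6 130. ] bed-dir xy [475.2 126.1]
post_in_b [496.7 -46.1 130. ] bed-dir xy [482.7 126.1]
post_out_t [504.   -7.3 130. ] bed-dir xy [476.2 165.1]
prib_tip_b [4.844e+02 3.000e-01 1.300e+02] bed-dir xy [455.2 165.6]
prib_tip_f [486.1   3.7 130. ] bed-dir xy [455.7 169.3]
lev_in_b [536.1 -59.7 130. ] bed-dir xy [524.3 126.8]
lev_out_b [542.7 -62.1 130. ] bed-dir xy [531.3 126.8]
lev_out_t [556.  -25.3 130. ] bed-dir xy [531.3 166. ]
lrib_tip_b [573.  -30.1 130. ] bed-dir xy [548.9 167.2]
lrib_tip_f [574.7 -25.8 130. ] bed-dir xy [549.  171.8]
bed_bl [427.4 -58.1  12. ] bed-dir xy [421.6  91.3]
bed_br [ 566.3 -108.5   12. ] bed-dir xy [569.3  91.2]
pad_l [516.2  48.3  90. ] bed-dir xy [468.8 221.5]
pad_r [564.5  30.7  90. ] bed-dir xy [520.2 221.5]
rack_l [524.3  88.5  50. ] bed-dir xy [462.6 262.1]
cam [537.76839979  50.20004398 402.55397344]
edge yaw -6.002327 bedx 443.9008195013931 28
edge yaw 20.46914 bedx 484.70371991162693 28
```

Call:
apply_moves --motion '[{"x":-0.003,"y":0.006,"z":0.03,"roll":0,"gripper":1},{"x":-0.007,"y":0.011,"z":0.06,"roll":0,"gripper":1},{"x":-0.007,"y":0.011,"z":0.09,"roll":0,"gripper":1},{"x":-0.007,"y":0.011,"z":0.111,"roll":0,"gripper":1},{"x":-0.007,"y":0.011,"z":0.111,"roll":0,"gripper":1},{"x":-0.007,"y":0.011,"z":0.111,"roll":0,"gripper":1},{"x":-0.007,"y":0.011,"z":0.111,"roll":0,"gripper":1}]'

```text
t: 2.45
ee_pos: [521.6, -26.2, 151.5]
ee_rot: [[0.334, 0.943, 0.002], [0.943, -0.334, 0.001], [0.001, 0.002, -1.0]]
ft_force: [1.0, 0.3, 0.7]
gripper_width: 85.6
grip_force: 0.0
```

Run:
```python
from h import *
s=manip.state(); print(s['ee_pos'],s['ft_force'],s['qd'].round(3))
im,d=grab('wrist','w3')
R=np.array([[.94,.3412],[-.3412,.94]]); print('tcp bed-dir',R.T@s['ee_pos'][:2])
# predicted pixels for crop choice
for x,y,z in [(475.4,126,130),(475.4,166,130),(532,126,130),(532,166,130),(495.4,226,75)]: print(proj(d,[*(R@[x,y]),z]).round(1))
im,d=load('top1')
for z in (52,64):
  for u,v in [(196,218),(190,251),(176,212),(172,246)]: print(z,u,v,(R.T@plane(d,u,v,z)[:2]).round(1))
```

```text
[521.59882664 -26.18824408 151.53778835] [1.02443692 0.2899589  0.68885066] [ 0.001 -0.014  0.012 -0.017 -0.002 -0.003  0.004]
tcp bed-dir [499.23832592 153.35257021]
[275.6 330.4]
[273.3 261.7]
[379.4 331.1]
[384.2 262.5]
[314.2 138.7]
52 196 218 [526.5 419.1]
52 190 251 [468.8 407.8]
52 176 212 [524.6 456.6]
52 172 246 [466.2 441. ]
64 196 218 [525.5 415.9]
64 190 251 [468.4 404.8]
64 176 212 [523.6 453. ]
64 172 246 [465.9 437.6]
```

```bash
cat > crop.py <<'E'
import sys; from h import *
f,u0,v0,w,h,s=sys.argv[1],*[int(a) for a in sys.argv[2:6]],float(sys.argv[6])
im,d=load(f)
c=cv2.convertScaleAbs(cv2.resize(im[v0:v0+h,u0:u0+w],None,fx=s,fy=s,interpolation=cv2.INTER_CUBIC),alpha=2.,beta=15)
for i in range(0,w,20): cv2.putText(c,str(u0+i),(int(i*s),10),0,.35,(0,255,0)); cv2.line(c,(int(i*s),0),(int(i*s),8),(0,255,0),1)
for i in range(0,h,20): cv2.putText(c,str(v0+i),(0,int(i*s)+10),0,.35,(0,255,0)); cv2.line(c,(0,int(i*s)),(8,int(i*s)),(0,255,0),1)
cv2.imwrite('pics/c_'+f+'.png',c)
E
python3 crop.py w3 220 90 220 250 2.4
```

```text
(no output)
```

View pics/c_w3.png

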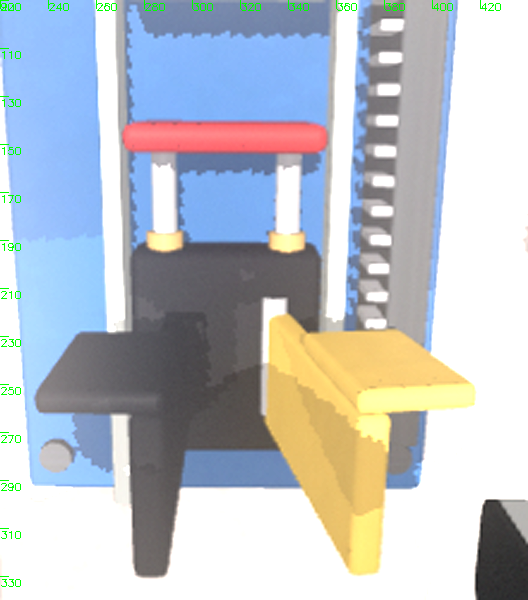

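The crop fits the prediction. The post's outer top corner is at (275.4,330.4), the lever's at (378,329), and the rib back faces are at row 261. Grip is therefore at bed-direction (495.5,151). I'll descend just behind the ribs, biased 4 mm to the lever side.

Call:
apply_moves --motion '[{"x":-0.004,"y":0.001,"z":0.0,"roll":0.008,"gripper":1},{"x":-0.004,"y":0.001,"z":0.015,"roll":0.008,"gripper":1},{"x":-0.004,"y":0.001,"z":0.03,"roll":0.008,"gripper":1},{"x":-0.004,"y":0.001,"z":0.045,"roll":0.008,"gripper":1},{"x":-0.004,"y":0.001,"z":0.06,"roll":0.008,"gripper":1},{"x":-0.004,"y":0.001,"z":0.06,"roll":0.008,"gripper":1},{"x":-0.004,"y":0.001,"z":0.06,"roll":0.008,"gripper":1},{"x":-0.004,"y":0.001,"z":0.06,"roll":0.008,"gripper":1}]'

```text
t: 3.17
ee_pos: [521.4, -31.6, 91.6]
ee_rot: [[0.343, 0.939, 0.002], [0.939, -0.343, 0.0], [0.001, 0.002, -1.0]]
ft_force: [0.5, -0.0, -0.6]
gripper_width: 85.0
grip_force: 0.0
```

```bash
cat > st.py <<'E'
from h import *
s=manip.state(); R=np.array([[.94,.3412],[-.3412,.94]])
f=s['ft_force']; print('t',round(s['t'],2),'bed xy',(R.T@s['ee_pos'][:2]).round(2),'z',s['ee_pos'][2].round(1),'F bed',(R.T@f[:2]).round(2),f[2].round(2),'w',round(s['gripper_width'],1),'grip',round(s['grip_force'],1),'yaw',np.degrees(np.arctan2(s['ee_rot'][1,1],s['ee_rot'][0,1])).round(2))
E
python3 st.py
```

```text
t 3.17 bed xy [500.89 148.16] z 91.6 F bed [0.48 0.15] -0.57 w 85.0 grip 0.0 yaw -20.06
```

Call:
apply_moves --newtons 25 --motion '[{"x":0.003,"y":-0.003,"z":0,"roll":0,"gripper":1},{"x":0.0055,"y":-0.0054,"z":0,"roll":0,"gripper":0.95},{"x":0.0055,"y":-0.0054,"z":0,"roll":0,"gripper":0.85},{"x":0.0055,"y":-0.0054,"z":0,"roll":0,"gripper":0.75},{"x":0.0055,"y":-0.0054,"z":0,"roll":0,"gripper":0.65},{"x":0.0055,"y":-0.0054,"z":0,"roll":0,"gripper":0.58},{"x":0.0055,"y":-0.0054,"z":0,"roll":0,"gripper":0.52},{"x":0.0055,"y":-0.0054,"z":0,"roll":0,"gripper":0.5},{"x":0.0055,"y":-0.0054,"z":0,"roll":0,"gripper":0.5}]'

```text
t: 3.92
ee_pos: [517.9, -24.4, 90.6]
ee_rot: [[0.343, 0.939, 0.001], [0.939, -0.343, 0.0], [0.001, 0.001, -1.0]]
ft_force: [5.6, -1.3, 3.3]
gripper_width: 42.4
grip_force: 2.1
```

```bash
python3 st.py
```

```text
t 3.92 bed xy [495.11 153.76] z 90.6 F bed [5.68 0.71] 3.27 w 42.4 grip 2.1 yaw -20.05
```

Call:
apply_moves --newtons 25 --motion '[{"x":0,"y":0,"z":0,"roll":0,"gripper":0.46},{"x":0,"y":0,"z":0,"roll":0,"gripper":0.4},{"x":0,"y":0,"z":0,"roll":0,"gripper":0.3},{"x":0,"y":0,"z":0,"roll":0,"gripper":0.3},{"x":0,"y":0,"z":0,"roll":0,"gripper":0.3}]'

```text
t: 4.33
ee_pos: [517.9, -24.4, 90.8]
ee_rot: [[0.342, 0.94, 0.002], [0.94, -0.342, 0.0], [0.001, 0.002, -1.0]]
ft_force: [3.2, -0.8, 5.4]
gripper_width: 38.8
grip_force: 24.7
```

```bash
python3 st.py; python3 -c "
from h import *
grab('wrist','w4')"; python3 crop.py w4 200 40 240 260 2.3
```

```text
t 4.33 bed xy [495.13 153.72] z 90.8 F bed [3.27 0.34] 5.36 w 38.8 grip 24.7 yaw -20.02
```

View pics/c_w4.png

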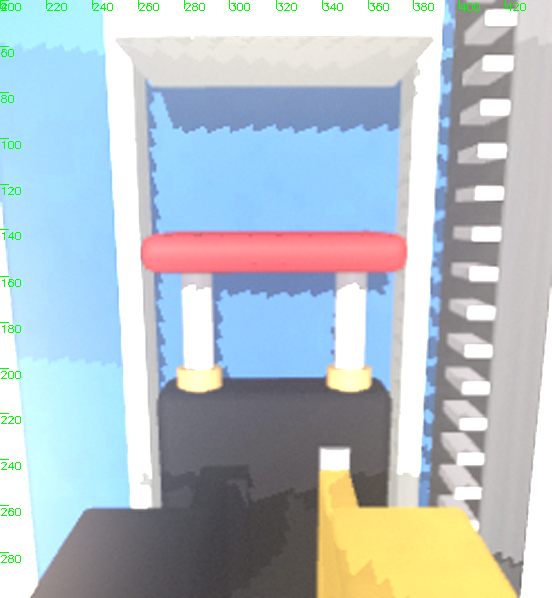

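The lever is upright (squeezed width 38.8, grip 25 N). The free pad spans rows 141–158, and the rack's foot is at row 77. I'll slide gently and track the pad's row, which gives compression directly because the camera moves with the carriage.

Call:
apply_moves --motion '[{"x":0.001,"y":0,"z":0,"roll":0,"gripper":0.3},{"x":0.003,"y":0,"z":0,"roll":0,"gripper":0.3},{"x":0.006,"y":0,"z":0,"roll":0,"gripper":0.3},{"x":0.009,"y":0,"z":0,"roll":0,"gripper":0.3},{"x":0.012,"y":0,"z":0,"roll":0,"gripper":0.3},{"x":0.015,"y":0,"z":0,"roll":0,"gripper":0.3},{"x":0.018,"y":0,"z":0,"roll":0,"gripper":0.3},{"x":0.021,"y":0,"z":0,"roll":0,"gripper":0.3},{"x":0.024,"y":0,"z":0,"roll":0,"gripper":0.3},{"x":0.026,"y":0,"z":0,"roll":0,"gripper":0.3},{"x":0.028,"y":0,"z":0,"roll":0,"gripper":0.3},{"x":0.028,"y":0,"z":0,"roll":0,"gripper":0.3}]'

```text
t: 5.38
ee_pos: [527.2, 1.4, 90.7]
ee_rot: [[0.342, 0.94, 0.001], [0.94, -0.342, -0.001], [-0.0, 0.001, -1.0]]
ft_force: [2.2, -0.8, 6.7]
gripper_width: 38.8
grip_force: 25.1
```

```bash
cat > pad.py <<'E'
import sys; from h import *
def pad(f):
    im,d=load(f); h=cv2.cvtColor(im,cv2.COLOR_BGR2HSV)
    m=cv2.inRange(h,(0,150,60),(8,255,255))|cv2.inRange(h,(172,150,60),(180,255,255))
    m[:105]=0; m[260:]=0; m[:,:250]=0; m[:,390:]=0
    n,l,st,_=cv2.connectedComponentsWithStats(m); i=1+np.argmax(st[1:,4]); x,y,w,hh,a=st[i]
    cols=[np.where(l[:,c]==i)[0] for c in range(x+20,x+w-20)]
    r0=np.mean([c[0] for c in cols]); r1=np.mean([c[-1]+1 for c in cols])
    s=manip.state() ; R=np.array([[.94,.3412],[-.3412,.94]])
    ys=[(R.T@plane(d,320,r,68)[:2])[1] for r in (r0,r1)]
    cam=(R.T@np.array(d['xyz'])[:2])[1]
    return f,'cols',x,x+w,'rows',round(r0,2),round(r1,2),'rel cam y front/back',np.round(np.array(ys)-cam,2)
for f in sys.argv[1:]: print(*pad(f))
E
python3 st.py; python3 -c "
from h import *
grab('wrist','w5')"; python3 pad.py w4 w5
python3 - <<'E'
from h import *
im,d=load('w4'); R=np.array([[.94,.3412],[-.3412,.94]])
print('rack foot y',(R.T@plane(d,318,77.5,12)[:2])[1])
E
```

```text
t 5.38 bed xy [495.11 181.16] z 90.7 F bed [2.29 0.01] 6.67 w 38.8 grip 25.1 yaw -20.02
w4 cols 262 376 rows 141.64 157.96 rel cam y front/back [ -2.78 -10.2 ]
w5 cols 265 376 rows 144.3 156.68 rel cam y front/back [-4.12 -9.75]
rack foot y 261.45408134658084
```

Call:
apply_moves --motion '[{"x":0.001,"y":0,"z":0,"roll":0,"gripper":0.3},{"x":0.003,"y":0,"z":0,"roll":0,"gripper":0.3},{"x":0.005,"y":0,"z":0,"roll":0,"gripper":0.3},{"x":0.007,"y":0,"z":0,"roll":0,"gripper":0.3},{"x":0.009,"y":0,"z":0,"roll":0,"gripper":0.3},{"x":0.011,"y":0,"z":0,"roll":0,"gripper":0.3},{"x":0.013,"y":0,"z":0,"roll":0,"gripper":0.3},{"x":0.015,"y":0,"z":0,"roll":0,"gripper":0.3},{"x":0.017,"y":0,"z":0,"roll":0,"gripper":0.3},{"x":0.019,"y":0,"z":0,"roll":0,"gripper":0.3},{"x":0.021,"y":0,"z":0,"roll":0,"gripper":0.3},{"x":0.023,"y":0,"z":0,"roll":0,"gripper":0.3}]'

```text
t: 6.43
ee_pos: [534.4, 21.2, 90.7]
ee_rot: [[0.343, 0.939, -0.0], [0.939, -0.343, -0.002], [-0.002, 0.001, -1.0]]
ft_force: [0.6, -4.0, 7.7]
gripper_width: 38.9
grip_force: 25.7
```

```bash
python3 st.py; python3 -c "
from h import *
grab('wrist','w6'); grab('top','top6')"; python3 pad.py w6
```

```text
t 6.43 bed xy [495.05 202.27] z 90.7 F bed [ 1.97 -3.58] 7.73 w 38.9 grip 25.7 yaw -20.07
w6 cols 325 376 rows 149.55 154.36 rel cam y front/back [-6.83 -9.02]
```

```bash
python3 - <<'E'
s=open('pad.py').read()
a=s.index("    m=cv2.inRange"); b=s.index("    m[:105]")
s=s[:a]+"    B,G,Rr=[im[...,k].astype(int) for k in range(3)]; m=((Rr>1.7*np.maximum(B,G))&(Rr>18)).astype(np.uint8)\n"+s[b:]
open('pad.py','w').write(s)
E
python3 pad.py w4 w5 w6
python3 - <<'E'
from h import *
im,d=load('w6'); print(im[120:220:3,345].tolist())
E
```

```text
w4 cols 262 377 rows 141.0 158.0 rel cam y front/back [ -2.5  -10.22]
w5 cols 262 377 rows 141.0 158.0 rel cam y front/back [ -2.64 -10.36]
w6 cols 261 377 rows 142.01 158.0 rel cam y front/back [ -3.43 -10.69]
[[119, 123, 128], [119, 123, 128], [119, 122, 128], [118, 122, 127], [118, 122, 127], [175, 180, 184], [187, 193, 197], [111, 115, 131], [68, 70, 163], [75, 76, 176], [70, 71, 170], [64, 64, 156], [60, 60, 138], [90, 71, 67], [89, 73, 69], [89, 72, 68], [92, 76, 71], [93, 77, 72], [133, 103, 87], [133, 103, 86], [96, 81, 78], [133, 103, 87], [122, 100, 88], [95, 84, 82], [121, 99, 88], [98, 86, 81], [90, 97, 106], [84, 127, 157], [85, 129, 159], [86, 130, 160], [44, 40, 43], [46, 43, 45], [48, 46, 47], [47, 44, 46]]
```

Call:
apply_moves --motion '[{"x":0.002,"y":0,"z":0,"roll":0,"gripper":0.3},{"x":0.004,"y":0,"z":0,"roll":0,"gripper":0.3},{"x":0.006,"y":0,"z":0,"roll":0,"gripper":0.3},{"x":0.008,"y":0,"z":0,"roll":0,"gripper":0.3},{"x":0.01,"y":0,"z":0,"roll":0,"gripper":0.3},{"x":0.01,"y":0,"z":0,"roll":0,"gripper":0.3}]'

```text
t: 7.03
ee_pos: [538.1, 31.4, 90.8]
ee_rot: [[0.343, 0.939, 0.0], [0.939, -0.343, -0.002], [-0.001, 0.001, -1.0]]
ft_force: [0.9, -2.1, 7.6]
gripper_width: 38.8
grip_force: 25.6
```

```bash
python3 st.py; python3 -c "
from h import *
grab('wrist','w7')"; python3 pad.py w7
```

```text
t 7.03 bed xy [495.06 213.1 ] z 90.8 F bed [ 1.56 -1.72] 7.62 w 38.8 grip 25.6 yaw -20.04
w7 cols 262 377 rows 142.05 158.0 rel cam y front/back [ -3.31 -10.55]
```

Call:
apply_moves --motion '[{"x":0.0015,"y":0,"z":0,"roll":0,"gripper":0.3},{"x":0.003,"y":0,"z":0,"roll":0,"gripper":0.3},{"x":0.0045,"y":0,"z":0,"roll":0,"gripper":0.3},{"x":0.006,"y":0,"z":0,"roll":0,"gripper":0.3},{"x":0.0075,"y":0,"z":0,"roll":0,"gripper":0.3},{"x":0.009,"y":0,"z":0,"roll":0,"gripper":0.3},{"x":0.0105,"y":0,"z":0,"roll":0,"gripper":0.3},{"x":0.012,"y":0,"z":0,"roll":0,"gripper":0.3},{"x":0.012,"y":0,"z":0,"roll":0,"gripper":0.3}]'

```text
t: 7.83
ee_pos: [541.7, 41.5, 90.7]
ee_rot: [[0.343, 0.939, -0.001], [0.939, -0.343, -0.003], [-0.003, 0.0, -1.0]]
ft_force: [-0.7, -5.8, 8.4]
gripper_width: 38.6
grip_force: 26.0
```

```bash
python3 st.py; python3 -c "
from h import *
grab('wrist','w8')"; python3 pad.py w8
```

```text
t 7.83 bed xy [495.04 223.88] z 90.7 F bed [ 1.33 -5.71] 8.36 w 38.6 grip 26.0 yaw -20.06
w8 cols 262 377 rows 151.0 166.0 rel cam y front/back [ -7.59 -14.49]
```

Contact was at about s = 66. At s = 70.2 the pad is pressed in about 4 mm. The notch to use is s = 88 mm, which gives about 22 mm of compression. I'll go on slowly.

Call:
apply_moves --motion '[{"x":0.0015,"y":0,"z":0,"roll":0,"gripper":0.3},{"x":0.003,"y":0,"z":0,"roll":0,"gripper":0.3},{"x":0.0045,"y":0,"z":0,"roll":0,"gripper":0.3},{"x":0.006,"y":0,"z":0,"roll":0,"gripper":0.3},{"x":0.0075,"y":0,"z":0,"roll":0,"gripper":0.3},{"x":0.009,"y":0,"z":0,"roll":0,"gripper":0.3},{"x":0.0105,"y":0,"z":0,"roll":0,"gripper":0.3},{"x":0.012,"y":0,"z":0,"roll":0,"gripper":0.3},{"x":0.012,"y":0,"z":0,"roll":0,"gripper":0.3}]'

```text
t: 8.63
ee_pos: [545.2, 51.1, 90.7]
ee_rot: [[0.344, 0.939, -0.002], [0.939, -0.344, -0.005], [-0.005, -0.0, -1.0]]
ft_force: [-1.9, -7.8, 9.8]
gripper_width: 38.5
grip_force: 26.6
```

```bash
python3 st.py; python3 -c "
from h import *
grab('wrist','w9')"; python3 pad.py w9;  python3 crop.py w9 200 100 240 260 2.3
```

```text
t 8.63 bed xy [495.03 234.07] z 90.7 F bed [ 0.84 -7.97] 9.82 w 38.5 grip 26.6 yaw -20.09
w9 cols 339 385 rows 117.5 163.33 rel cam y front/back [  6.9 -13.6]
```

View pics/c_w9.png

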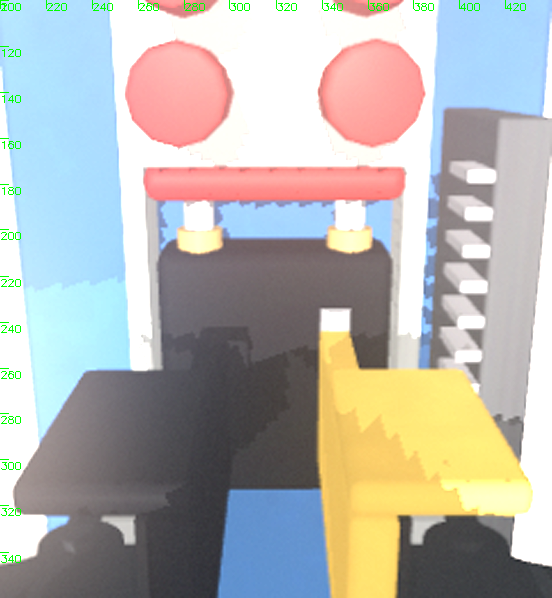

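The view shows the pad's back edge at about row 187 (158 when free) against the rack foot. The carriage front edge is still at row 204, so nothing has slipped in the grip. I'll fix the mask so it ignores the caps and advance to about 89 mm.

Call:
apply_moves --motion '[{"x":0.0015,"y":0,"z":0,"roll":0,"gripper":0.3},{"x":0.003,"y":0,"z":0,"roll":0,"gripper":0.3},{"x":0.0045,"y":0,"z":0,"roll":0,"gripper":0.3},{"x":0.006,"y":0,"z":0,"roll":0,"gripper":0.3},{"x":0.0075,"y":0,"z":0,"roll":0,"gripper":0.3},{"x":0.0085,"y":0,"z":0,"roll":0,"gripper":0.3},{"x":0.0085,"y":0,"z":0,"roll":0,"gripper":0.3},{"x":0.0085,"y":0,"z":0,"roll":0,"gripper":0.3}]'

```text
t: 9.35
ee_pos: [547.6, 57.8, 90.7]
ee_rot: [[0.344, 0.939, -0.003], [0.939, -0.344, -0.006], [-0.007, -0.001, -1.0]]
ft_force: [-2.9, -10.1, 10.6]
gripper_width: 38.5
grip_force: 27.0
```

```bash
sed -i 's/m\[:105\]=0/m[:(165 if f in ("w9",) or len(f)>2 else 105)]=0/' pad.py; python3 st.py; python3 -c "
from h import *
grab('wrist','w10')"; python3 pad.py w4 w9 w10
```

```text
t 9.35 bed xy [494.99 241.2 ] z 90.7 F bed [  0.73 -10.44] 10.57 w 38.5 grip 27.0 yaw -20.13
w4 cols 262 377 rows 141.0 158.0 rel cam y front/back [ -2.5  -10.22]
w9 cols 263 376 rows 173.0 187.0 rel cam y front/back [-18.11 -24.77]
w10 cols 263 375 rows 188.0 201.0 rel cam y front/back [-25.49 -31.82]
```

Call:
apply_moves --motion '[{"x":0.001,"y":0,"z":0,"roll":0,"gripper":0.3},{"x":0.002,"y":0,"z":0,"roll":0,"gripper":0.3},{"x":0.0024,"y":0,"z":0,"roll":0,"gripper":0.3},{"x":0.0024,"y":0,"z":0,"roll":0,"gripper":0.3},{"x":0.0024,"y":0,"z":0,"roll":0,"gripper":0.3}]'

```text
t: 9.82
ee_pos: [548.3, 59.7, 90.7]
ee_rot: [[0.344, 0.939, -0.003], [0.939, -0.344, -0.006], [-0.007, -0.001, -1.0]]
ft_force: [-3.7, -10.2, 11.9]
gripper_width: 38.8
grip_force: 27.1
```

```bash
python3 st.py; python3 -c "
from h import *
grab('wrist','w11')"; python3 pad.py w11
```

```text
t 9.82 bed xy [494.99 243.2 ] z 90.7 F bed [  0.06 -10.86] 11.9 w 38.8 grip 27.1 yaw -20.14
w11 cols 264 375 rows 192.0 205.0 rel cam y front/back [-27.5  -33.87]
```

s = 89.5 and compression is about 23.7 mm. I'll open the fingers but keep them behind the ribs, so the pawl drops at notch 88.

Call:
apply_moves --motion '[{"x":0,"y":0,"z":0,"roll":0,"gripper":0.55},{"x":0,"y":0,"z":0,"roll":0,"gripper":0.7},{"x":0,"y":0,"z":0,"roll":0,"gripper":0.88},{"x":0,"y":0,"z":0,"roll":0,"gripper":0.88},{"x":0,"y":0,"z":0,"roll":0,"gripper":0.88},{"x":0,"y":0,"z":0,"roll":0,"gripper":0.88}]'

```text
t: 10.37
ee_pos: [546.7, 60.1, 88.3]
ee_rot: [[0.345, 0.939, -0.006], [0.939, -0.345, -0.007], [-0.009, -0.003, -1.0]]
ft_force: [2.4, -9.7, -3.1]
gripper_width: 75.1
grip_force: 4.1
```

```bash
python3 st.py; python3 -c "
from h import *
grab('wrist','w12')"; python3 pad.py w12
```

```text
t 10.37 bed xy [493.43 243.07] z 88.3 F bed [ 5.53 -8.31] -3.12 w 75.1 grip 4.1 yaw -20.16
w12 cols 266 379 rows 192.62 206.0 rel cam y front/back [-27.66 -34.13]
```

Call:
apply_moves --motion '[{"x":0,"y":0.002,"z":0,"roll":0,"gripper":0.93},{"x":0,"y":0.004,"z":0,"roll":0,"gripper":0.95},{"x":0,"y":0.004,"z":0,"roll":0,"gripper":0.95}]'

```text
t: 10.67
ee_pos: [548.1, 59.0, 87.3]
ee_rot: [[0.347, 0.938, -0.012], [0.938, -0.348, -0.006], [-0.01, -0.009, -1.0]]
ft_force: [-0.4, -8.6, -3.3]
gripper_width: 81.1
grip_force: 4.3
```

```bash
python3 st.py; python3 -c "
from h import *
grab('wrist','w13')"; python3 pad.py w13; python3 crop.py w13 180 140 270 240 2.4
```

```text
t 10.67 bed xy [495.06 242.49] z 87.3 F bed [ 2.53 -8.23] -3.32 w 81.1 grip 4.3 yaw -20.34
w13 cols 262 376 rows 191.72 205.0 rel cam y front/back [-27.18 -33.55]
```

View pics/c_w13.png

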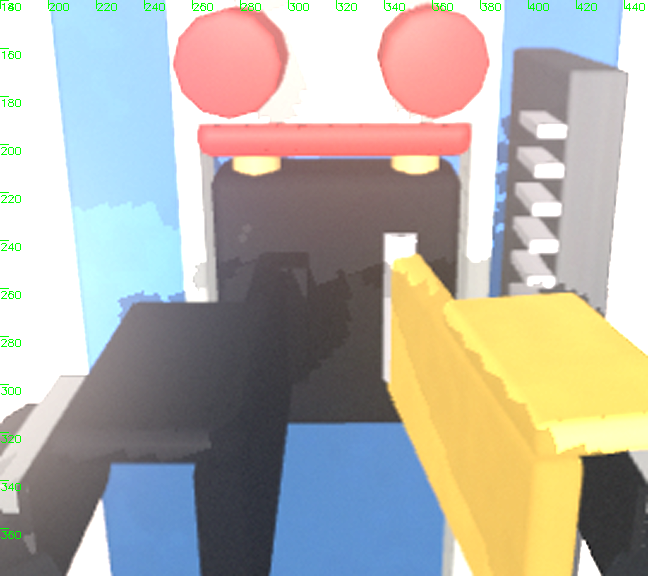

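Run:
```python
from h import *
im,d=load('w13'); R=np.array([[.94,.3412],[-.3412,.94]])
for n,u,v in [('lev out',422,331),('post in',180+270/2.4,140+575/2.4),('lev rib f',180+480/2.4,331)]: print(n,(R.T@plane(d,u,v,130)[:2]).round(1))
```

```text
lev out [529.  255.6]
post in [485.7 236.2]
lev rib f [515.2 255.7]
```

Call:
apply_moves --motion '[{"x":-0.001,"y":0,"z":0,"roll":0,"gripper":1},{"x":-0.002,"y":0,"z":0,"roll":0,"gripper":1},{"x":-0.003,"y":0,"z":0,"roll":0,"gripper":1},{"x":-0.004,"y":0,"z":0,"roll":0,"gripper":1},{"x":-0.005,"y":0,"z":0,"roll":0,"gripper":1},{"x":-0.006,"y":0,"z":0,"roll":0,"gripper":1},{"x":-0.006,"y":0,"z":0,"roll":0,"gripper":1}]'

```text
t: 11.3
ee_pos: [547.2, 57.1, 88.2]
ee_rot: [[0.344, 0.939, -0.009], [0.939, -0.344, -0.002], [-0.005, -0.008, -1.0]]
ft_force: [-4.6, -5.2, -3.2]
gripper_width: 85.3
grip_force: 3.0
```

```bash
python3 st.py; python3 -c "
from h import *
grab('wrist','w14')"; python3 pad.py w14
```

```text
t 11.3 bed xy [494.88 240.42] z 88.2 F bed [-2.54 -6.41] -3.2 w 85.3 grip 3.0 yaw -20.13
w14 cols 263 377 rows 187.03 200.26 rel cam y front/back [-24.35 -30.68]
```

Call:
apply_moves --motion '[{"x":-0.001,"y":0,"z":0,"roll":0,"gripper":1},{"x":-0.002,"y":0,"z":0,"roll":0,"gripper":1},{"x":-0.003,"y":0,"z":0,"roll":0,"gripper":1},{"x":-0.003,"y":0,"z":0,"roll":0,"gripper":1},{"x":-0.003,"y":0,"z":0,"roll":0,"gripper":1}]'

```text
t: 11.77
ee_pos: [550.3, 56.0, 90.2]
ee_rot: [[0.343, 0.939, -0.001], [0.939, -0.343, 0.0], [-0.0, -0.001, -1.0]]
ft_force: [-2.1, -2.5, -2.7]
gripper_width: 85.7
grip_force: 1.6
```

```bash
python3 st.py; python3 -c "
from h import *
grab('wrist','w15')"; python3 pad.py w15
python3 - <<'E'
from h import *
for f in ['w4','w9','w11','w12','w13','w14','w15']:
    im,d=load(f); g=im[185:240,300:330].mean(axis=(1,2)) ; R=np.array([[.94,.3412],[-.3412,.94]])
    k=np.where(np.diff(g)<-8)[0]; print(f,(k+186).tolist(), [(R.T@plane(d,315,r+186,50)[:2])[1].round(2) for r in k[-2:]])
E
```

```text
t 11.77 bed xy [498.17 240.37] z 90.2 F bed [-1.16 -3.04] -2.7 w 85.7 grip 1.6 yaw -20.04
w15 cols 257 369 rows 186.44 200.0 rel cam y front/back [-23.63 -30.2 ]
w4 [204, 205] [np.float64(192.58), np.float64(192.03)]
w9 [186, 203, 204] [np.float64(273.31), np.float64(272.76)]
w11 [190, 191, 192, 205] [np.float64(288.35), np.float64(281.28)]
w12 [191, 192, 193, 205, 206] [np.float64(281.59), np.float64(281.05)]
w13 [190, 191, 192, 204, 206, 207] [np.float64(280.66), np.float64(280.12)]
w14 [186, 187, 200, 205, 206, 207] [np.float64(278.55), np.float64(278.0)]
w15 [186, 187, 199, 205, 206] [np.float64(278.77), np.float64(278.22)]
```

Call:
apply_moves --motion '[{"x":-0.002,"y":-0.001,"z":0,"roll":0,"gripper":1},{"x":-0.004,"y":-0.001,"z":0,"roll":0,"gripper":1},{"x":-0.006,"y":-0.001,"z":0,"roll":0,"gripper":1},{"x":-0.007,"y":-0.001,"z":0,"roll":0,"gripper":1},{"x":-0.007,"y":-0.001,"z":0,"roll":0,"gripper":1},{"x":-0.007,"y":-0.001,"z":0,"roll":0,"gripper":1}]'

```text
t: 12.32
ee_pos: [547.8, 49.8, 90.6]
ee_rot: [[0.343, 0.939, 0.001], [0.939, -0.343, 0.0], [0.001, 0.001, -1.0]]
ft_force: [-0.4, 0.1, 0.4]
gripper_width: 85.5
grip_force: 0.0
```

```bash
python3 st.py; python3 -c "
from h import *
grab('wrist','w16')"; python3 pad.py w16
python3 - <<'E'
from h import *
R=np.array([[.94,.3412],[-.3412,.94]]); Y=lambda d,r,z:(R.T@plane(d,315,r,z)[:2])[1]
for f in ['w4','w5','w8','w9','w11','w13','w15','w16']:
    im,d=load(f); B,G,r=[im[150:260,300:330,k].astype(int).mean(1) for k in range(3)]
    red=r>1.6*np.maximum(B,G); e=np.where(red)[0][-1]+151
    v=(B+G+r)[e-150+1:]; k=np.where((v<170))[0][0]+e+1 if (v<170).any() else None
    print(f,e,k,'pad back-to-carriage', round(Y(d,e,68)-Y(d,k,50),2) if k else None,'carr y',round(Y(d,k,50),2) if k else None)
E
```

```text
t 12.32 bed xy [497.92 233.72] z 90.6 F bed [-0.39 -0.07] 0.43 w 85.5 grip 0.0 yaw -20.05
w16 cols 257 370 rows 172.41 186.7 rel cam y front/back [-16.87 -23.66]
w4 158 204 pad back-to-carriage 25.47 carr y 192.58
w5 158 204 pad back-to-carriage 25.48 carr y 220.0
w8 166 204 pad back-to-carriage 21.82 carr y 262.64
w9 187 204 pad back-to-carriage 11.93 carr y 272.76
w11 206 207 pad back-to-carriage 4.33 carr y 280.18
w13 205 206 pad back-to-carriage 4.31 carr y 280.66
w15 200 206 pad back-to-carriage 6.6 carr y 278.22
w16 187 196 pad back-to-carriage 7.45 carr y 276.99
```

Hand is clear (forces zero). I'll lift and take the same relative view as the first close-up (w3), so the carriage position and lever angle can be compared directly.

Call:
apply_moves --motion '[{"x":0,"y":0,"z":-0.015,"roll":0,"gripper":1},{"x":0,"y":0,"z":-0.03,"roll":0,"gripper":1},{"x":0,"y":0,"z":-0.045,"roll":0,"gripper":1},{"x":0.003,"y":0.001,"z":-0.06,"roll":0,"gripper":1},{"x":0.0065,"y":0.001,"z":-0.061,"roll":0,"gripper":1},{"x":0.0065,"y":0.001,"z":-0.061,"roll":0,"gripper":1},{"x":0.0065,"y":0.001,"z":-0.061,"roll":0,"gripper":1},{"x":0.0065,"y":0.001,"z":-0.061,"roll":0,"gripper":1}]'

```text
t: 13.03
ee_pos: [549.6, 55.4, 150.2]
ee_rot: [[0.343, 0.939, -0.002], [0.939, -0.343, -0.0], [-0.001, -0.002, -1.0]]
ft_force: [-0.9, -0.2, -0.2]
gripper_width: 85.4
grip_force: 0.0
```

```bash
python3 st.py; python3 -c "
from h import *
grab('wrist','w17')
R=np.array([[.94,.3412],[-.3412,.94]])
for f in ('w3','w17'):
    im,d=load(f); h=cv2.cvtColor(im,cv2.COLOR_BGR2HSV); m=cv2.inRange(h,(15,120,40),(32,255,255)); m[:200]=0
    n,l,st,_=cv2.connectedComponentsWithStats(m); i=1+np.argmax(st[1:,4]); x,y,w,hh,a=st[i]
    cr=np.where(l[:,x+w-4]==i)[0]; print(f,st[i],'rib tip rows',cr[0],cr[-1]+1)
    bt=np.where(l[y+hh-6]==i)[0]; P=plane(d,bt[-1]+1,y+hh,130); Q=plane(d,x+w,cr[-1]+1,130)
    print('lever back-outer',(R.T@P[:2]).round(1),'rib tip back',(R.T@Q[:2]).round(1))
"
python3 - <<'E'
from h import *
a,_=load('w3');b,_=load('w17'); o=[]
for im in (a,b):
    c=cv2.convertScaleAbs(cv2.resize(im[90:345,215:435],None,fx=1.8,fy=2.3,interpolation=cv2.INTER_CUBIC),alpha=2.,beta=10)
    for i in range(0,255,20): cv2.putText(c,str(90+i),(0,int(i*2.3)+4),0,.35,(0,200,0)); cv2.line(c,(22,int(i*2.3)),(30,int(i*2.3)),(0,200,0),1)
    o.append(c)
cv2.imwrite('pics/cmp.png',np.hstack(o))
E
```

```text
t 13.03 bed xy [497.75 239.65] z 150.2 F bed [-0.75 -0.48] -0.22 w 85.4 grip 0.0 yaw -20.03
w3 [ 330  221   88  108 4746] rib tip rows 249 260
lever back-outer [531.2 127.3] rib tip back [549.3 167.5]
w17 [ 333  220   89  110 4907] rib tip rows 248 259
lever back-outer [531.3 213.5] rib tip back [549.3 254.3]
```

View pics/cmp.png

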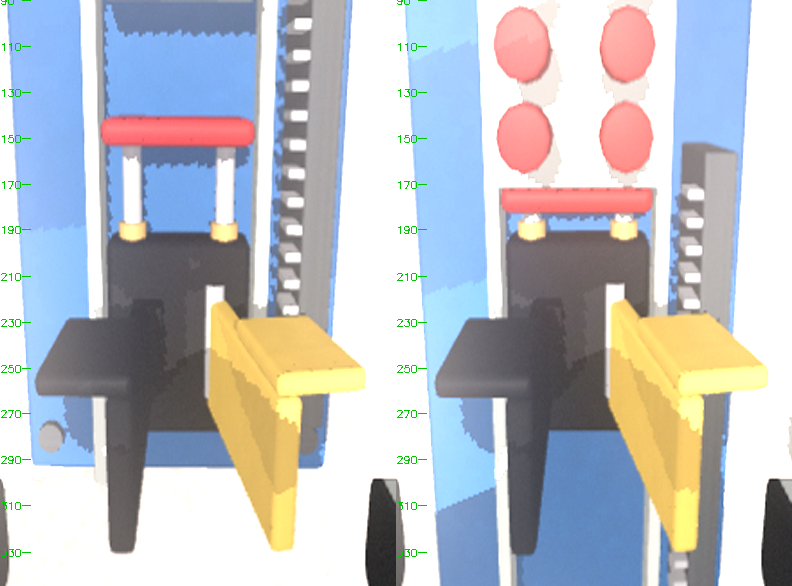

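The right half (now) matches the left half (start) in lever pose. The lever's outer edge is at 531.3 against 531.2 at rest, so the pawl is fully in, and the rib moved about 86.5 mm, which is notch 88 with its play. I'll compute the final compression from these two views.

Run:
```python
from h import *
R=np.array([[.94,.3412],[-.3412,.94]]); out={}
for f,lo in (('w3',120),('w4',120),('w17',165)):
    im,d=load(f); B,G,r=[im[...,k].astype(float) for k in range(3)]
    m=(r>1.6*np.maximum(B,G))&(r>18); rows=[np.where(m[lo:225,c])[0]+lo for c in range(295,325)]
    b=np.mean([q[-1]+1 for q in rows]); t=np.mean([q[0] for q in rows])
    for z in (60,62,64): out[f,z]=[(R.T@plane(d,310,k,z)[:2])[1] for k in (t,b)]
    print(f,t,b,np.round(out[f,62],2))
for z in (60,62,64): print(z,'pad moved front/back',np.subtract(out['w17',z],out['w3',z]).round(2),'compression for s=87:',87-np.subtract(out['w17',z],out['w3',z])[1].round(2))
```

```text
w3 141.0 153.0 [224.43 216.79]
w4 141.0 158.0 [225.69 217.69]
w17 172.0 182.0 [290.69 284.07]
60 pad moved front/back [66.08 67.11] compression for s=87: 19.89
62 pad moved front/back [66.26 67.28] compression for s=87: 19.72
64 pad moved front/back [66.44 67.45] compression for s=87: 19.549999999999997
```

Notch 88 is the only one that can fall in the window: 80 would give about 13 mm and 96 would press in 28 mm or more. My estimates at notch 88 run from 20 to 22 mm, the lever is fully sprung back and the hand is clear. I'll hand it in.

```bash
python3 -c "
from plant import manip
print(manip.job_done())"
```

```text
the job is handed in; nothing more can be done
None
```

I handed in the job: the rack is clamped against the end stop, the pawl is locked in the 88 mm notch and the lever has sprung back; the pad is pressed in about 20–22 mm by camera (my last check read 19.7–20.7, so it may be right at the 20 mm limit), and no verdict was returned.

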